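# Take the plate stepper back one row

### The arm

A 7-joint arm with a two-finger parallel gripper is mounted at the origin on a cart in front of the work surface, level with it; the furniture and walls round the work are solid. World frame = base frame: x ahead of the robot, y to its left, z up, the work surface at z = 0. Lengths are in m, angles in rad, forces in N, time in s.
With the tool pointing down it reaches from about 0.4 to 0.9 m from the base axis. Payload 5.5 kg.
Tool frame: the origin (TCP) lies at the very end of the fingers, on their centre line; the grasp point (between the pads) lies 19 mm behind it; z points along the fingers, y is the line along which they close (so a half turn about z gives the same grasp; the last joint's range is limited). The gripper opens to 92 mm and grips with 3 to 60 N. Pads are 19 mm wide; open, the fingers measure 130 mm over their backs; the gripper's body (75 mm by 190 mm) begins 47 mm behind the grasp point.
Start: joints at [1.552, 0.501, -0.427, 1.55, 0.221, 1.138, -0.21], TCP at [0.181, -0.624, 0.227] pointing down, gripper open.
Joint ranges: [-2.88, 2.88], [-0.31, 2.03], [-1.54, 1.56], [0.2, 2.42], [-1.41, 4.55], [0.19, 2.02], [-2.57, 2.57]. Speed limits (rad/s): [2.57, 2.57, 3.14, 3.14, 3.14, 3.14, 3.14].

### API

Orientations are given as a unit quaternion [w, x, y, z].
In Python, from rig import r gives the robot as it stands. The module is installed in compiled form; this text tells all that it offers.
- The arm moves only by the shell command python3 -m crank 'ROWS' [FORCE]. ROWS is JSON, a list that holds one entry, the list of rows, each a list of 7 numbers: the turn, a rotation vector about the world's x, y, z in rad, then the shift along the world's x, y, z in units of 40 mm (1.0 is 40 mm), then the closure, from -1 (fully open) to 1 (shut). A call has 1 to 8 rows; each row is the pose to reach, as a shift and turn from the pose commanded when the call began; what a row does not reach only later rows make up. A row lasts 1/12 s, in which the tool goes at most 41.7 mm and 7.16 degrees, less where a joint would pass 70% of its speed; a pose out of reach is approached as far as the arm can. A call with a gripper value outside its range is refused whole. The fingers move at their own pace and stop on an object; FORCE is the grip in N (left out, the last holds). Time passes only in rows, so rows that repeat a pose let the fingers close. It gives the time, the measured TCP pose, the force, the opening and the grip force at its end, in the units of the state.
- r.read_state(): the state, without advancing time (a new reading comes with each control period).
- r.camera(name): name is "scene" or "top"; returns a dict with "img" (480x640x3 uint8, red, green, blue), "camera_matrix" (3x3 intrinsics, pixels), "extrinsics" (4x4, takes a point from camera to world coordinates). Camera axes: x right, y up, looking along -z (the intrinsics and any distortion apply to the point x, -y, -z); pixel columns grow to the right and rows downward; lengths in m; the calibration is good to about 2 mm. A picture is of the moment at which its call begins. There is no depth.
- r.job_done(): hands the job in; it is judged then, once.
The state is a dict: "t": time; "qpos": joint angles; "joint_velocities": joint speeds; "effort": joint torques, N m; "position": TCP position; "eef_rot": TCP orientation; "ft_force": force on the tool from outside, world axes, zero at the start; "ft_torque": the same for the moment, N m; "gripper_width": finger opening in m; "grasp_force": force on a finger pad.
Only numpy, scipy, OpenCV 4.12 (cv2) and the standard library are available. Lean on these libraries where they do the work, as an engineer would, in place of code of your own. Each camera call takes 0.05 s, during which the arm holds its last target. There are 200 camera calls.

### The job

The hand-cranked plate stepper has been wound one row too far. With a fingertip, push the red knob of its pawl over, away from you, so that the pawl lifts out of the ratchet wheel and stays up; push the black-balled spokes of the handwheel backward (the top moving away from you) by one notch; then push the red knob back toward you so that the pawl drops into the ratchet again, one notch back, with the wheel resting back against it. Nothing is to be picked up: leave the white plate lying in its nest and everything else where it is.

Things in the scene. Friction and masses are not known exactly. Their poses are not given: they have to be found in the camera images.
- stepper: Plate stepper, fixed to the bench: 225 x 212 mm aluminium base, white plate on a sliding carriage under a white row mask (all under z 74), shaft on its right side. Origin on the bench under the stage; x along the plate's travel away from the robot, y left, z up. Offsets below (x, y, z in mm) are in this frame. Apart from pawl and spokes nothing of it is higher than 132.
- wheel (a joint): Turn of handwheel and ratchet, rad. 0: a tooth is against the pawl (start -0.06 to 0). Grows BACKWARD (wheel top away from robot); one notch = 0.524 = plate 9 mm toward robot. Pawl down: turns forward, backward only to a stop at about 0.01, 0.53, 1.06. Pawl up: turns both ways, stays put (1.5 N at a ball). Pawl dropped at 0.1 to 0.53: wheel can be pushed on to the stop at 0.53; past 0.54 is too far.
- pawl (a joint): Turn of the pawl, rad. 0 = nose down in a notch, 0.13 on a tooth tip; grows as the red knob goes away from the robot and the nose lifts; clear of the teeth above 0.2. Weighted to throw over: let go below about 0.5 it falls down into the ratchet, above about 0.6 it falls over to its rest pin at 1.36 and stays up. Half a newton at the knob moves it.
- pawl_knob (a point): Centre of the red ball knob (20 mm diameter) on the pawl's lever, an 8 mm rod 48 mm from pivot to knob. Pawl down: at x 48, y -104, z 164, leaning toward the robot. Pawl up: at about x 106, z 147, leaning away. Free space in front of it and behind it for a finger, down to 30 mm below its centre in front and 20 mm below it behind when up.
- pawl_pivot (a point): Pivot of the pawl on the blue bracket: x 66, y -104, z 120, fixed; axis along y. The steel nose arm, 60 mm long and 8 mm thick, reaches from here toward the robot onto the top of the ratchet; with the pawl up it points steeply up, its end at about x 50, z 178.
- ratchet (a point): Centre of the steel ratchet wheel: 84 mm diameter, 12 saw teeth, 8 mm thick, at x 0, y -104, z 80, axis along y. Fixed point. The handwheel is on the same shaft, 56 mm further to the right.
- top_ball (a point): Centre of the black ball (18 mm diameter) on the handwheel's uppermost spoke, 58 mm from the shaft axis, on an 8 mm rod. At wheel 0 it is at x -22, y -160, z 134 (leaning 22 degrees toward the robot), at wheel 0.524 at x 8, z 137. The other three spokes follow at 90 degrees. The space in front of it is free down to z 90.
- wheel_axis (a point): Centre of the four-spoke handwheel: x 0, y -160, z 80; fixed point on the shaft axis.
- sample_plate: The white 96-well plate, 85 x 128 x 14 mm, lying loose in the carriage's nest (lips 7 mm high), its underside 45 mm above the bench; origin at the centre of its underside. It rides with the carriage; not to be touched.
- clear_plate: Bystander: a clear 96-well plate on the bench, 85 x 128 x 14 mm, origin under its centre.
- marker: Bystander: a black marker pen, 17 x 135 x 16 mm, origin under its centre.
- notebook: Bystander: a blue notebook, 105 x 152 x 14 mm, origin under its centre.
- pipette: Bystander: a lying pipette, 37 x 237 x 29 mm, origin under its centre.
- check_weight: Bystander: a brass check weight with a knob, 30 mm across, 48 mm high, standing in front of the handwheel; origin under its centre.

How it is judged:
On the way, in this order (a step that is already met when the one before it is completed fails the run):
1. the pawl is lifted clear of the ratchet (pawl above 0.25 rad) with the wheel still at its first notch (value of joint pawl above 0.25 rad and value of joint wheel between -0.2 and 0.12 rad), for 0.2 s.
2. with the pawl still lifted the wheel has been pushed back past the first tooth (wheel above 0.15 rad) (value of joint wheel above 0.15 rad and value of joint pawl above 0.2 rad), for 0.1 s.
At the end, for the whole second after the job is handed in: The pawl is down in the ratchet (below 0.07 rad) and the wheel stands one notch back from its first notch: between 0.436 and 0.611 rad, which is one row (9 mm) within 1.5 mm; wheel and plate are at rest (value of joint pawl below 0.07 rad and value of joint wheel between 0.436 and 0.611 rad and velocity of joint wheel between -0.05 and 0.05 rad/s and linear speed of sample_plate below 0.02 m/s); the robot touches nothing.
It fails at once if the white plate is lifted or tipped out of its nest (height (world z) of sample_plate above 0.052 m or angle between sample_plate's own z axis and vertical above 0.12 rad).
It fails at once if a bystander is moved by more than 20 mm or lifted (distance of any of clear_plate, marker, notebook, pipette, check_weight from where it was at the start of the episode above 0.02 m).
It fails at once if the check weight is knocked over (angle between check_weight's own z axis and vertical above 0.5 rad).
It also fails if it takes over 64 s, if anything falls off the work surface, if the arm or the gripper's body presses on something with over 40 N, if the wrist force passes 120 N, or if a joint passes its speed limit or range.

## Working session

There is one attempt and no reset: what is moved stays moved. The work goes in short steps, Python scripts to look and compute and a shell command to move; the robot and the scene stay as the last step left them, time stands still between calls to the robot, and variables do not carry over. Pictures are saved under pics/ and viewed, at most 10 in all, crops included, and the job is handed in when it is done.

```bash
mkdir -p pics; cat > h.py <<'E'
import numpy as np,cv2
from rig import r
def ray(c,u,v):
    K=np.array(c["camera_matrix"]);E=np.array(c["extrinsics"])
    d=np.linalg.inv(K)@[u,v,1.]; d=np.array([d[0],-d[1],-d[2]])
    return E[:3,3],E[:3,:3]@d
def onz(c,u,v,z):
    o,d=ray(c,u,v); return o+d*(z-o[2])/d[2]
def tri(a,b):
    (o,d),(p,e)=a,b
    s=np.linalg.lstsq(np.c_[d,-e],p-o,rcond=None)[0]
    A=o+s[0]*d;B=p+s[1]*e
    return (A+B)/2,np.linalg.norm(A-B)
def save(c,n): cv2.imwrite("pics/"+n,c["img"][:,:,::-1])
E
python3 - <<'E'
from h import *
for n in("scene","top"):
    c=r.camera(n);save(c,n+"0.png");print(n,np.round(c["extrinsics"],3).tolist(),np.round(c["camera_matrix"],1).tolist())
    h=cv2.cvtColor(c["img"],cv2.COLOR_RGB2HSV)
    m=(((h[...,0]<8)|(h[...,0]>172))&(h[...,1]>150)&(h[...,2]>80)).astype('uint8')
    k,_,s,ce=cv2.connectedComponentsWithStats(m)
    print([(s[i].tolist(),ce[i].round(1).tolist()) for i in range(1,k) if s[i][4]>20])
s=r.read_state();print(s["t"],s["position"],s["eef_rot"],s["ft_force"],s["gripper_width"])
E
```

```text
scene [[-0.799, 0.392, -0.456, -0.03], [-0.601, -0.496, 0.626, 0.694], [0.019, 0.775, 0.632, 0.867], [0.0, 0.0, 0.0, 1.0]] [[458.5, 0.0, 316.9], [0.0, 458.5, 227.5], [0.0, 0.0, 1.0]]
[]
top [[-0.027, 0.993, -0.115, 0.354], [-1.0, -0.028, -0.004, -0.025], [-0.007, 0.115, 0.993, 1.566], [0.0, 0.0, 0.0, 1.0]] [[525.4, 0.0, 318.5], [0.0, 525.4, 240.2], [0.0, 0.0, 1.0]]
[([344, 215, 7, 7, 38], [346.8, 217.9])]
0.1 [ 0.18052497 -0.62376503  0.22577849] [-8.78114621e-04  9.90086849e-01  1.40453724e-01 -1.03664758e-04] [1.01654421 0.00817694 0.21622466] 0.09172503435584661
```

View pics/scene0.png

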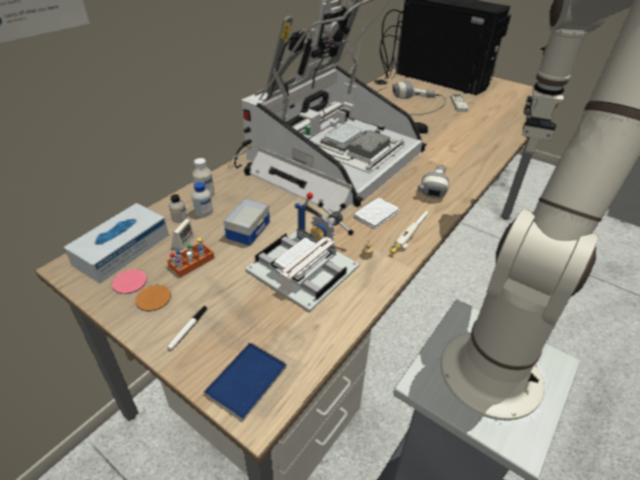

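View pics/top0.png

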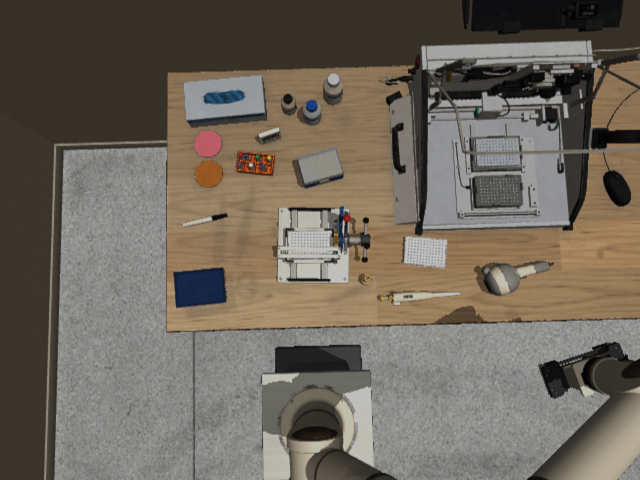

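The overview shows the stepper at about top (313,244), scene (305,265), and the red knob at top (347,218), scene (309,195). The handwheel is at top (365,240), and the brass weight is at top (366,280). Next I'll take enlarged crops.

```bash
python3 - <<'E'
from h import *
a=cv2.imread("pics/scene0.png")[180:310,240:390];b=cv2.imread("pics/top0.png")[195:295,270:385]
a=cv2.resize(a,(400,347),interpolation=cv2.INTER_CUBIC);b=cv2.resize(b,(399,347),interpolation=cv2.INTER_CUBIC)
cv2.imwrite("pics/c0.png",np.hstack([a,b]))
s=r.camera("scene");h=cv2.cvtColor(s["img"],cv2.COLOR_RGB2HSV)
m=(((h[...,0]<8)|(h[...,0]>172))&(h[...,1]>120)&(h[...,2]>80)).astype('uint8');m[:,:290]=0;m[:,330:]=0
k,_,st,ce=cv2.connectedComponentsWithStats(m);print(st[1:],ce[1:])
t=r.camera("top")
i=np.argmax(st[1:,4])+1
P,e=tri(ray(s,*ce[i]),ray(t,346.8,217.9));print("knob",P,e)
# base plate corners in top at z~0.01
for uv in[(278,208),(348,208),(348,283),(277,281)]: print(onz(t,*uv,.01))
E
```

```text
[[307 193   5   6  23]] [[309.26086957 195.17391304]]
knob [ 0.5735331  -0.09681275  0.16549067] 0.0001664969512827852
[0.63385935 0.10067108 0.01      ]
[ 0.62781699 -0.10949424  0.01      ]
[ 0.40342197 -0.10188495  0.01      ]
[0.41513273 0.10770746 0.01      ]
```

View pics/c0.png

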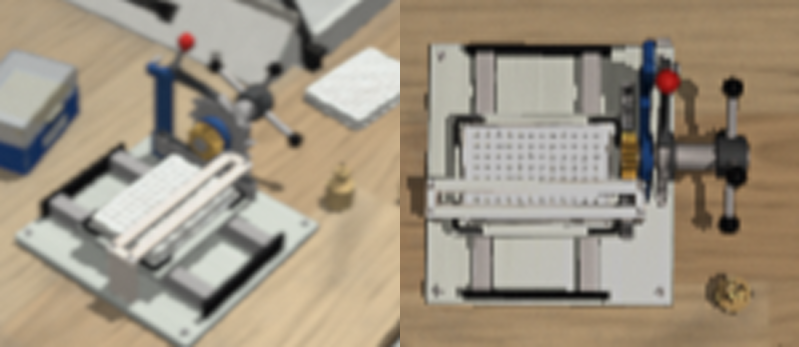

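The crop shows the red knob leaning toward the robot, so the pawl is down. In the scene half the balls are rear (215,63), top (275,70) and front (295,140). In the top half they are rear (733,88) and front (729,225). The brass weight stands in front of the wheel.

```bash
cat >> h.py <<'E'
def balls(c,box):
    # dark blobs; returns centroids of black-ish pixels after opening
    x0,y0,x1,y1=box; im=cv2.resize(c["img"][y0:y1,x0:x1],None,fx=6,fy=6,interpolation=cv2.INTER_CUBIC)
    m=(im.max(2)<60).astype('uint8'); m=cv2.morphologyEx(m,cv2.MORPH_OPEN,cv2.getStructuringElement(cv2.MORPH_ELLIPSE,(17,17)))
    k,_,s,ce=cv2.connectedComponentsWithStats(m)
    return [(((ce[i]+.5)/6-.5+[x0,y0]).round(1),s[i][2:].tolist()) for i in range(1,k)]
E
python3 - <<'E'
from h import *
s=r.camera("scene");t=r.camera("top")
print(balls(s,(310,195,360,245)),balls(t,(355,210,376,270)))
S=lambda x,y:(240+x*150/400,180+y*130/347)
T=lambda x,y:(270+(x-400)*115/399,195+y*100/347)
for n,a,b in[("rear",(215,63),(733,88)),("front",(295,140),(729,225))]:
    print(n,tri(ray(s,*S(*a)),ray(t,*T(*b))))
for z in(.13,.134,.137):print("top",onz(s,*S(275,70),z))
print("weight",onz(t,*T(728,293),.03))
c=[onz(t,*T(*p),.01) for p in[(428,43),(672,43),(672,303),(428,303)]];print(c,np.mean(c,0))
print(np.arctan2(*(c[0]-c[3])[1::-1]),np.arctan2(*(c[1]-c[2])[1::-1]))
E
```

```text
[(array([356. , 200.2]), [41, 68, 2277]), (array([320.2, 204.3]), [19, 22, 319]), (array([342.8, 205.8]), [25, 26, 489]), (array([337.4, 219.2]), [26, 33, 591]), (array([350.2, 232.1]), [22, 22, 353])] [(array([365.5, 220. ]), [33, 33, 849]), (array([364.4, 235.9]), [57, 39, 1503]), (array([365. , 244.1]), [55, 48, 1874]), (array([364.3, 259.3]), [33, 28, 752])]
rear (array([ 0.57518918, -0.15320513,  0.10459048]), np.float64(0.0016326438352829453))
front (array([ 0.46777881, -0.14977487,  0.05671862]), np.float64(0.0017490452741650278))
top [ 0.50093805 -0.1528185   0.13      ]
top [ 0.49805604 -0.14822317  0.134     ]
top [ 0.49589453 -0.14477668  0.137     ]
weight [ 0.4117993  -0.14943562  0.03      ]
[array([0.63570556, 0.10042563, 0.01      ]), array([ 0.62963252, -0.11074488,  0.01      ]), array([ 0.40539156, -0.10312145,  0.01      ]), array([0.41115265, 0.10461491, 0.01      ])] [ 0.52047057 -0.00220645  0.01      ]
-0.018653961593575928 -0.033983485000177276
```

```bash
python3 - <<'E'
from h import *
s=r.camera("scene");t=r.camera("top")
print("panel front-low",tri(ray(s,352,201),ray(t,393,222)))
print("panel rear-low",tri(ray(s,245,164),ray(t,389,97)))
print("panel top rear",tri(ray(s,258,151),ray(t,413,97)))
print("machine front top",[onz(t,420,228,z) for z in(0,.1,.2)])
E
python3 -m crank '[[[0,0,-0.1,0.4,0.5,1,1],[0,0,-0.2,1,1.5,2,1],[0,0,-0.315,2,2.5,2,1],[0,0,-0.315,3,3.5,2,1],[0,0,-0.315,3.8,4.5,2,1],[0,0,-0.315,4.6,5.5,2,1],[0,0,-0.315,5.4,6.5,2,1],[0,0,-0.315,6.2,7.5,2,1]]]' 10
```

```text
panel front-low (array([ 0.5528854 , -0.24297705,  0.07690026]), np.float64(0.042400928774311675))
panel rear-low (array([ 0.95716708, -0.24105767,  0.0461846 ]), np.float64(0.003363432487956348))
panel top rear (array([ 0.94963214, -0.30613042,  0.06918073]), np.float64(0.012191606564183732))
machine front top [array([ 0.56247243, -0.32415703,  0.        ]), array([ 0.54913286, -0.30502841,  0.1       ]), array([ 0.53579328, -0.28589979,  0.2       ])]
t: 1.07
position: [0.3746, -0.3906, 0.3065]
eef_rot: [0.0, 1.0, -0.017, 0.0]
ft_force: [0.2, 0.4, -0.7]
gripper_width: 0.0434
grasp_force: 0.0
```

```bash
python3 -m crank '[[[0,0,0,0,1,0,1],[0,0,0,0,2,0,1],[0,0,0,0,3,0,1],[0,0,0,0,4,0,1],[0,0,0,0,5,0,1],[0,0,0,0,5,0,1],[0,0,0,0,5,0,1],[0,0,0,0,5,0,1]]]'
```

```text
t: 1.73
position: [0.3736, -0.1928, 0.3064]
eef_rot: [0.001, 1.0, -0.016, 0.0]
ft_force: [0.5, -0.3, -0.2]
gripper_width: 0.0003
grasp_force: 0.0
```

```bash
python3 -m crank '[[[0,0,0,1,1,0,1],[0,0,0,2,2,0,1],[0,0,0,3,2.4,-0.5,1],[0,0,0,4,2.4,-1.2,1],[0,0,0,4,2.4,-2,1],[0,0,0,4,2.4,-2.8,1],[0,0,0,4,2.4,-3.2,1],[0,0,0,4,2.4,-3.2,1]]]'
python3 - <<'E'
from h import *
c=r.camera("scene");im=cv2.resize(c["img"][150:270,250:400],(750,600),interpolation=cv2.INTER_CUBIC)
cv2.imwrite("pics/s1.png",im[:,:,::-1]);print(r.read_state()["position"])
E
```

```text
t: 2.4
position: [0.5303, -0.0971, 0.1719]
eef_rot: [-0.002, 1.0, -0.017, -0.005]
ft_force: [-1.0, -0.7, 0.4]
gripper_width: 0.0007
grasp_force: 0.0
[ 0.53167517 -0.09720494  0.17489368]
```

View pics/s1.png

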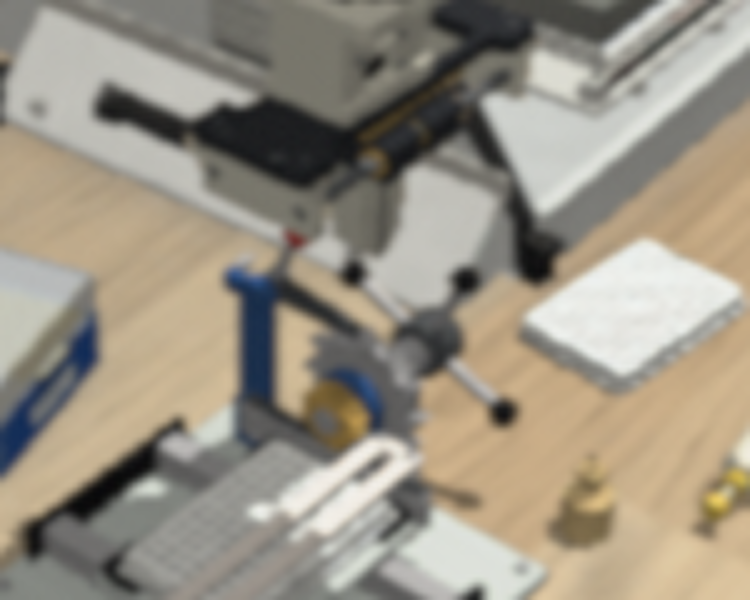

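The finger (crop 360,210) is directly in front of the knob (295,240), with nothing else in contact. Next I'll lower it and push.

```bash
python3 -m crank '[[[0,0,0,0,0,-0.4,1],[0,0,0,0.3,0,-0.4,1],[0,0,0,0.5,0,-0.4,1],[0,0,0,0.7,0,-0.4,1],[0,0,0,0.9,0,-0.4,1],[0,0,0,1.1,0,-0.4,1],[0,0,0,1.3,0,-0.4,1],[0,0,0,1.4,0,-0.4,1]]]'
python3 -m crank '[[[0,0,0,0.1,0,0,1],[0,0,0,0.2,0,0,1],[0,0,0,0.2,0,0,1],[0,0,0,0.1,0,0.6,1],[0,0,0,-0.3,0,1.3,1],[0,0,0,-1,0,1.8,1],[0,0,0,-2,0,2,1],[0,0,0,-2.5,0,2,1]]]'
python3 - <<'E'
from h import *
s=r.camera("scene");im=cv2.resize(s["img"][150:270,250:400],(500,400),interpolation=cv2.INTER_CUBIC)
t=r.camera("top");jm=cv2.resize(t["img"][190:290,320:395],(300,400),interpolation=cv2.INTER_CUBIC)
cv2.imwrite("pics/s2.png",np.hstack([im,jm])[:,:,::-1]);print(r.read_state()["position"])
E
```

```text
t: 3.12
position: [0.5911, -0.0963, 0.1626]
eef_rot: [-0.0, 1.0, -0.017, 0.001]
ft_force: [1.2, -0.2, -0.9]
gripper_width: 0.0005
grasp_force: 0.0
t: 3.78
position: [0.4871, -0.0958, 0.2434]
eef_rot: [0.001, 1.0, -0.016, -0.0]
ft_force: [-1.0, -0.6, -1.1]
gripper_width: 0.0004
grasp_force: 0.0
[ 0.48606613 -0.09681558  0.24223952]
```

View pics/s2.png

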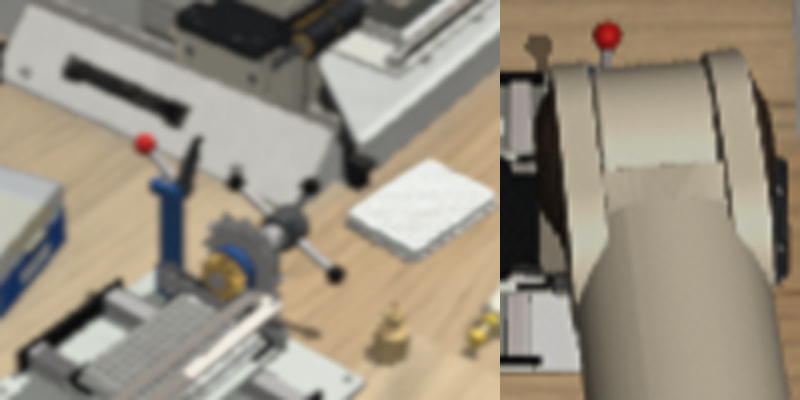

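The pawl has thrown over and stays up: the knob is at crop (145,143) leaning away and the nose is pointing up at (190,165). The top ball is at (310,187). I'll move in front of it and push it to about 0.4 rad.

```bash
python3 -m crank '[[[0,0,0,-0.3,-0.5,0,1],[0,0,0,-0.6,-1.0,0,1],[0,0,0,-0.6,-1.4,-0.7,1],[0,0,0,-0.6,-1.4,-1.5,1],[0,0,0,-0.6,-1.4,-2.2,1],[0,0,0,-0.6,-1.4,-2.8,1],[0,0,0,-0.6,-1.4,-2.85,1],[0,0,0,-0.6,-1.4,-2.85,1]]]'
```

```text
t: 4.55
position: [0.4649, -0.1515, 0.1269]
eef_rot: [-0.001, 1.0, -0.016, -0.001]
ft_force: [0.4, -0.7, -0.2]
gripper_width: 0.0002
grasp_force: 0.0
```

```bash
python3 -m crank '[[[0,0,0,0.2,0,0,1],[0,0,0,0.4,0,0,1],[0,0,0,0.55,0,0,1],[0,0,0,0.7,0,0,1],[0,0,0,0.8,0,0,1],[0,0,0,0.9,0,0,1],[0,0,0,0.97,0,0,1],[0,0,0,0.97,0,0,1]]]'
python3 -m crank '[[[0,0,0,-0.4,0,0,1],[0,0,0,-0.8,0,0,1],[0,0,0,-1.2,0,0.5,1],[0,0,0,-1.2,0,1.3,1],[0,0,0,-1.2,0,2.3,1],[0,0,0,-1.5,0.5,2.6,1],[0,0,0,-1.5,0.5,2.6,1]]]'
python3 - <<'E'
from h import *
s=r.camera("scene");im=cv2.resize(s["img"][150:270,250:400],(750,600),interpolation=cv2.INTER_CUBIC)
cv2.imwrite("pics/s3.png",im[:,:,::-1]);print(r.read_state()["position"])
for b,s_ in balls(s,(290,195,360,255)):
  # intersect ray with plane y=-0.1515 -> wheel plane
  o,d=ray(s,*b);p=o+d*(-.1515-o[1])/d[1];print(b,s_,p.round(4),np.hypot(p[0]-.5215,p[2]-.0805),np.arctan2(p[0]-.5215,p[2]-.0805))
E
```

```text
t: 5.22
position: [0.5053, -0.1522, 0.1282]
eef_rot: [-0.0, 1.0, -0.016, 0.001]
ft_force: [-0.1, -0.5, 0.0]
gripper_width: 0.0006
grasp_force: 0.2
t: 5.8
position: [0.4459, -0.13, 0.2356]
eef_rot: [0.001, 1.0, -0.015, 0.003]
ft_force: [0.5, 0.8, -0.5]
gripper_width: 0.0
grasp_force: 0.0
[ 0.44532985 -0.13146889  0.23398811]
[356.1 200.2] [41, 68, 2226] [ 0.4616 -0.1515  0.1684] 0.10641333304108272 -0.5980330596587073
[336.  201.3] [19, 24, 351] [ 0.5239 -0.1515  0.1368] 0.0563472055148943 0.04293278379273619
[305.  203.9] [18, 21, 290] [ 0.6306 -0.1515  0.0794] 0.10911239152875339 1.5810357299600857
[337.5 218.6] [26, 33, 589] [ 0.5157 -0.1515  0.0811] 0.005787430781673287 -1.463433100910145
[351.9 226.3] [23, 24, 423] [ 0.4674 -0.1515  0.0778] 0.05412913297828487 -1.6201412240186748
```

View pics/s3.png

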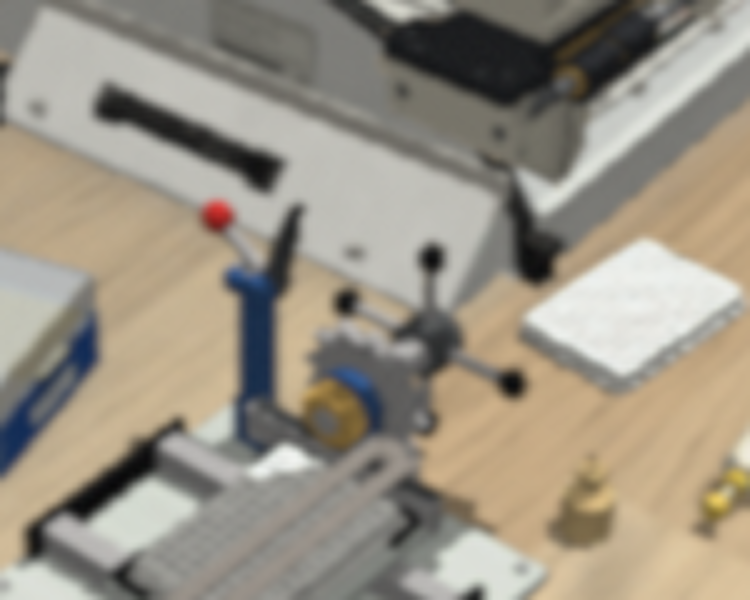

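The pawl is still up, with the knob at crop (218,215). The top ball is now at (432,257), which puts the wheel at about 0.38–0.42, inside the drop window. Next I'll go behind the knob.

```bash
python3 -m crank '[[[0,0,0,1,0.8,0.3,1],[0,0,0,2,0.8,0.3,1],[0,0,0,3,0.8,0.3,1],[0,0,0,4,0.8,0.3,1],[0,0,0,5,0.8,0.3,1],[0,0,0,5.65,0.8,0.2,1],[0,0,0,5.65,0.8,0,1],[0,0,0,5.65,0.8,0,1]]]'
python3 -m crank '[[[0,0,0,0,0,-0.6,1],[0,0,0,0,0,-1.2,1],[0,0,0,0,0,-1.8,1],[0,0,0,0,0,-2.4,1],[0,0,0,0,0,-2.4,1],[0,0,0,0,0,-2.4,1]]]'
```

```text
t: 6.52
position: [0.67, -0.0999, 0.2276]
eef_rot: [-0.001, 1.0, -0.016, -0.002]
ft_force: [-2.3, 0.1, -1.0]
gripper_width: 0.0004
grasp_force: 0.0
t: 7.02
position: [0.6682, -0.1008, 0.1347]
eef_rot: [0.0, 1.0, -0.017, -0.002]
ft_force: [0.1, -1.2, -0.2]
gripper_width: 0.0006
grasp_force: 0.0
```

```bash
python3 -m crank '[[[0,0,0,-0.3,0,0,1],[0,0,0,-0.5,0,0,1],[0,0,0,-0.7,0,0.1,1],[0,0,0,-0.9,0,0.2,1],[0,0,0,-1.1,0,0.4,1],[0,0,0,-1.3,0,0.5,1],[0,0,0,-1.5,0,0.5,1],[0,0,0,-1.6,0,0.5,1]]]'
python3 -m crank '[[[0,0,0,0,0,0,1],[0,0,0,0.3,0,0,1],[0,0,0,0.6,0,0.5,1],[0,0,0,0.6,0,1.5,1],[0,0,0,0.6,0,2.2,1],[0,0,0,-0.4,0,2.5,1],[0,0,0,-1.4,0,2.5,1],[0,0,0,-2.4,0,2.5,1]]]'
python3 -m crank '[[[0,0,0,-1,-0.5,0,1],[0,0,0,-2,-1,0,1],[0,0,0,-2.3,-1.3,0,1],[0,0,0,-2.3,-1.3,0,1]]]'
python3 - <<'E'
from h import *
s=r.camera("scene");im=cv2.resize(s["img"][150:270,250:400],(750,600),interpolation=cv2.INTER_CUBIC)
cv2.imwrite("pics/s4.png",im[:,:,::-1]);print(r.read_state()["position"])
E
```

```text
t: 7.68
position: [0.6046, -0.1007, 0.1564]
eef_rot: [0.001, 1.0, -0.017, -0.0]
ft_force: [0.2, -0.0, 0.7]
gripper_width: 0.0006
grasp_force: 0.0
t: 8.35
position: [0.5097, -0.0997, 0.256]
eef_rot: [-0.0, 1.0, -0.016, 0.0]
ft_force: [-0.6, -0.3, 0.9]
gripper_width: 0.0006
grasp_force: 0.0
t: 8.68
position: [0.4135, -0.1559, 0.2551]
eef_rot: [0.001, 1.0, -0.02, -0.002]
ft_force: [0.0, -0.4, -0.1]
gripper_width: 0.0008
grasp_force: 0.0
[ 0.41606921 -0.15449307  0.25569685]
```

View pics/s4.png

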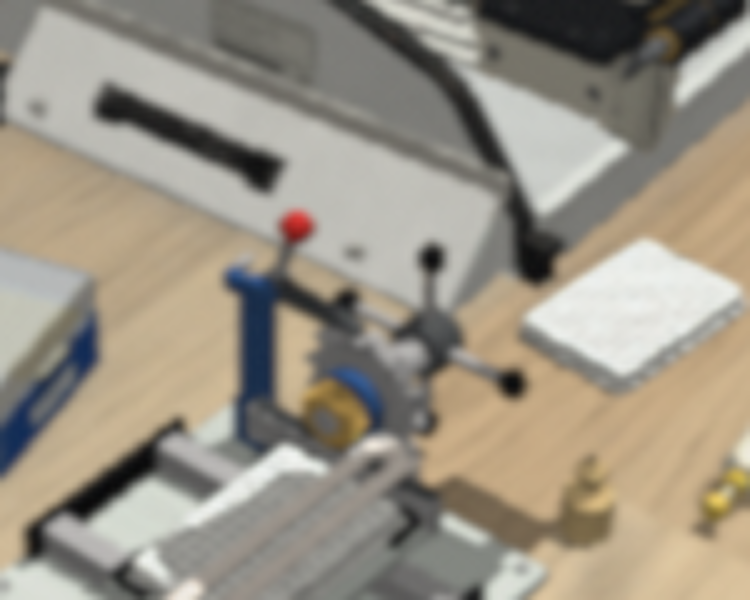

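The pawl has dropped: the knob is at crop (297,226) leaning toward the robot, and the nose is on the ratchet. I'll now push the wheel on to its stop, watching the force.

```bash
python3 -m crank '[[[0,0,0,0.6,0,-0.8,1],[0,0,0,1.2,0.05,-1.6,1],[0,0,0,1.35,0.05,-2.4,1],[0,0,0,1.35,0.05,-3.2,1],[0,0,0,1.6,0.05,-3.2,1],[0,0,0,1.9,0.05,-3.2,1],[0,0,0,2.15,0.05,-3.2,1],[0,0,0,2.15,0.05,-3.2,1]]]'
python3 -m crank '[[[0,0,0,0.05,0,0,1],[0,0,0,0.1,0,0,1],[0,0,0,0.1,0,0,1]]]'
```

```text
t: 9.4
position: [0.508, -0.1494, 0.1294]
eef_rot: [-0.0, 1.0, -0.016, 0.002]
ft_force: [-0.3, 0.3, -0.6]
gripper_width: 0.0004
grasp_force: 0.0
t: 9.65
position: [0.5086, -0.1504, 0.1288]
eef_rot: [0.0, 1.0, -0.017, 0.0]
ft_force: [-0.6, -0.2, 0.4]
gripper_width: 0.0004
grasp_force: 0.0
```

```bash
python3 -m crank '[[[0,0,0,0.05,0,0,1],[0,0,0,0.05,0,0,1]]]'; python3 -m crank '[[[0,0,0,0.05,0,0,1],[0,0,0,0.05,0,0,1]]]';python3 -m crank '[[[0,0,0,0.05,0,0,1],[0,0,0,0.05,0,0,1]]]'
```

```text
t: 9.82
position: [0.5101, -0.1506, 0.1284]
eef_rot: [0.0, 1.0, -0.017, -0.0]
ft_force: [-1.7, -0.7, 0.8]
gripper_width: 0.0005
grasp_force: 0.6
t: 9.98
position: [0.5124, -0.1507, 0.1282]
eef_rot: [0.0, 1.0, -0.017, 0.0]
ft_force: [-1.4, -0.4, 0.2]
gripper_width: 0.0004
grasp_force: 0.8
t: 10.15
position: [0.5142, -0.1507, 0.128]
eef_rot: [0.0, 1.0, -0.017, -0.0]
ft_force: [-2.3, -0.9, 1.2]
gripper_width: 0.0005
grasp_force: 1.1
```

```bash
python3 -m crank '[[[0,0,0,0.03,0,0,1],[0,0,0,0.03,0,0,1],[0,0,0,0.03,0,0,1]]]'
python3 - <<'E'
from h import *
s=r.camera("scene")
for b,s_ in balls(s,(290,195,360,255)):
  o,d=ray(s,*b);p=o+d*(-.1515-o[1])/d[1];print(b,s_,p.round(4),np.arctan2(p[0]-.5215,p[2]-.0805))
im=cv2.resize(s["img"][150:270,250:400],(750,600),interpolation=cv2.INTER_CUBIC);cv2.imwrite("pics/s5.png",im[:,:,::-1])
print(r.read_state()["ft_force"])
E
```

```text
t: 10.4
position: [0.5148, -0.1506, 0.1279]
eef_rot: [0.0, 1.0, -0.017, -0.001]
ft_force: [-4.8, -1.2, 3.9]
gripper_width: 0.0006
grasp_force: 2.5
[356.1 200.2] [41, 68, 2214] [ 0.4616 -0.1515  0.1684] -0.5980330596587073
[306.8 207.8] [22, 21, 330] [ 0.6239 -0.1515  0.0684] 1.6885364139016596
[317.6 213.1] [24, 24, 418] [ 0.5846 -0.1515  0.0677] 1.7715507922065252
[337.1 217.3] [43, 48, 1245] [ 0.5173 -0.1515  0.0849] -0.754657183312801
[352.  223.8] [23, 24, 419] [ 0.4678 -0.1515  0.0864] -1.4608378586221782
[336.8 235.6] [23, 22, 393] [ 0.5147 -0.1515  0.0197] -3.029473077732597
[-5.45437883 -1.85262251  3.51100484]
```

View pics/s5.png

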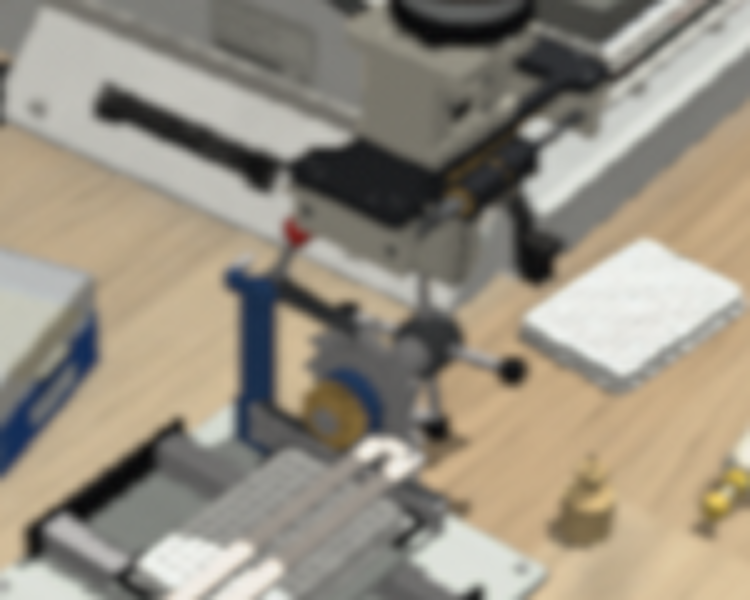

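The force jumped to about 5.5 N with no further motion. The front ball at crop (513,370) has risen by 0.16 rad, so the wheel is on its stop at about 0.53. The pawl is still down, with the knob at (297,232). I'll back off, check and hand in.

```bash
python3 -m crank '[[[0,0,0,-0.3,0,0,1],[0,0,0,-0.8,0,0,1],[0,0,0,-1.3,0,0.5,1],[0,0,0,-1.8,0,1.3,1],[0,0,0,-2.2,0,2.1,1],[0,0,0,-2.2,0,2.8,1],[0,0,0,-2.2,0,2.8,1],[0,0,0,-2.2,0,2.8,1]]]'
python3 - <<'E'
from h import *
s=r.camera("scene");im=cv2.resize(s["img"][150:270,250:400],(750,600),interpolation=cv2.INTER_CUBIC);cv2.imwrite("pics/s6.png",im[:,:,::-1])
for b,s_ in balls(s,(290,195,360,255)):
  o,d=ray(s,*b);p=o+d*(-.1515-o[1])/d[1];print(b,np.arctan2(p[0]-.5215,p[2]-.0805))
E
```

```text
t: 11.12
position: [0.4296, -0.1508, 0.242]
eef_rot: [0.002, 1.0, -0.017, 0.003]
ft_force: [-0.4, -0.3, -0.6]
gripper_width: 0.0004
grasp_force: 0.0
[356.  200.2] -0.596413699165801
[333.4 200.2] 0.19467864004988872
[306.7 207.9] 1.6932260895538016
[351.9 223.8] -1.4630921285666953
[336.7 235.2] -3.0340906546041335
```

View pics/s6.png

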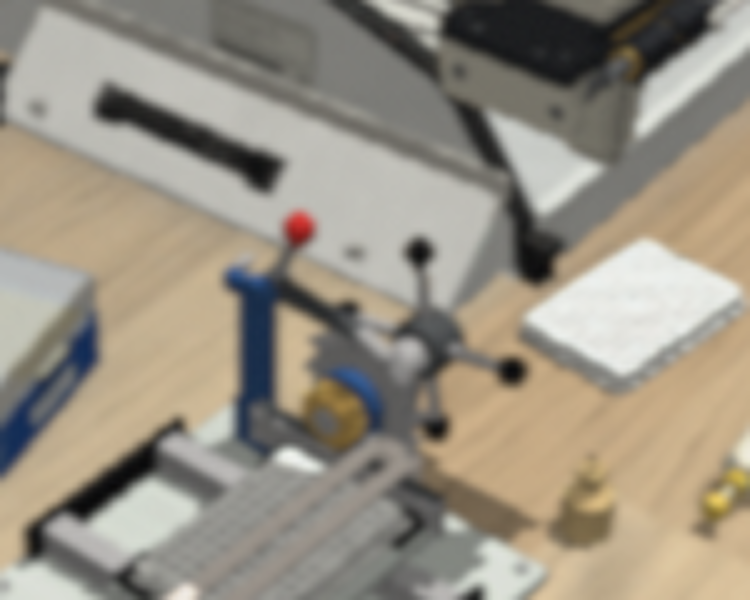

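The pawl is down, with the knob at crop (299,228). The top ball is at (420,250), about 0.15 rad beyond the last resting position, so the wheel stands one notch back. Nothing else has moved and the arm is clear.

```bash
python3 -c "
from rig import r
print(r.job_done())"
```

```text
the job is handed in; nothing more can be done
None
```

I handed the job in: the pawl is down again, the wheel is one notch back against its stop at about 0.53 rad by camera and contact force, and the arm is clear; the handover returned no verdict.

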